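# Square up three blanks in a clamping fixture and click its knob home

## Robot

A 6-joint arm with a two-finger parallel gripper is mounted at the origin on a cart in front of the work surface, level with it; the furniture and walls round the work are solid. World frame = base frame: x ahead of the robot, y to its left, z up, the work surface at z = 0. Lengths are in m, angles in rad, forces in N, time in s.
With the tool pointing down it reaches from about 0.25 to 0.775 m from the base axis. Payload 4 kg.
Tool frame: the origin (TCP) lies at the very end of the fingers, on their centre line; the grasp point (between the pads) lies 19 mm behind it; z points along the fingers, y is the direction in which the jaws open and shut (so a half turn about z gives the same grasp; the last joint's range is limited). The gripper opens to 94 mm and grips with 3 to 60 N. Pads are 16 mm wide; open, the fingers measure 119 mm over their backs; the gripper's body (75 mm by 177 mm) begins 78 mm behind the grasp point.
Start: joints at [-1.433, 0.087, 1.371, -0, 1.684, -0.103], TCP at [0.131, -0.534, 0.206] pointing down, gripper open.
Joint ranges: [-3.1, 3.1], [-0.76, 2.03], [0.27, 2.55], [-1.08, 4.22], [0.17, 2.65], [-2.57, 2.57]. Speed limits (rad/s): [2.79, 2.79, 3.14, 3.14, 3.14, 3.14].

## Interface

Orientations are given as [roll, pitch, yaw] about the fixed x, y, z axes, in that order (R = Rz(yaw) Ry(pitch) Rx(roll)).
In Python, from bench import robot, snapshot, calibration gives the robot as it stands. The module is installed in compiled form; this text tells all that it offers.
- The arm moves only by the tool servo_tool, never from a script. Its argument "series" is text: rows parted by semicolons, each of 5 numbers parted by spaces: the closure, from -1 (fully open) to 1 (shut), then the shift along the tool's x, y, z in cm, then the turn about the tool's z in rad. A call has 1 to 20 rows; each row is the pose to reach, as a shift and turn from the pose commanded when the call began, along the tool's axes at that moment; what a row does not reach only later rows make up. A row lasts 1/12 s, in which the tool goes at most 41.7 mm and 7.16 degrees, less where a joint would pass 70% of its speed; a pose out of reach is approached as far as the arm can. A call with a gripper value outside its range is refused whole. The fingers move at their own pace and stop on an object; the grip force is fixed at half the most. Time passes only in rows, so rows that repeat a pose let the fingers close. It gives the time, the measured TCP pose, the force and the opening at its end, in the units of the state.
- robot.get_obs(): the state, without advancing time (a new reading comes with each control period).
- snapshot(name): name is "scene" or "side" or "wrist"; returns (picture, depth): 400x640x3 uint8, red, green, blue; 400x640 float32, m along the optical axis (not along the pixel's ray), 0 where there is no reading.
- calibration(name): a dict with "fx", "fy", "cx", "cy" (pixels), "k1" (the pictures are not rectified: a ray, as slopes to the right and down, at radius r is drawn at 1 + k1 r^2 times it, then the intrinsics apply), "rvec" (rotation vector, rad) and "tvec" (3), from world to camera coordinates, as OpenCV has them; the wrist camera has in their place "tool_from_camera" (4x4, takes a point from camera to tool coordinates, whose origin is the TCP and whose axes are the flange's). Camera axes: x right, y down, z forward; pixel columns grow to the right and rows downward; lengths in m; the calibration is good to about 2 mm. A picture is of the moment at which its call begins: read the wrist's pose just before it. calibration takes no time and is no camera call.
- robot.close_job(): hands the job in, once; it reports no verdict.
The state is a dict: "time": time; "joint_positions": joint angles; "qvel": joint speeds; "joint_torque": joint torques, N m; "tool_pos": TCP position; "ee_rot": TCP orientation; "wrist_force": force on the tool from outside, world axes, zero at the start; "wrist_torque": the same for the moment, N m; "width": finger opening in m.
Only numpy, scipy, OpenCV 4.12 (cv2) and the standard library are available. Lean on these libraries where they do the work, as an engineer would, in place of code of your own. Each camera call takes 0.05 s, during which the arm holds its last target. There are 200 camera calls.

## Task

Take the straightedge from the left bench and with it, not with your fingers, push the three steel blanks together along the bed of the clamping fixture until all of them sit tight against the fence under the bridge. Stand the straightedge back on the left bench and let go of it; then swing the lever of the clamp knob clockwise until it clicks past its detent and reaches its stop, so that all three blanks are clamped. Leave the things round about where they are.

Things in the scene. Friction and masses are not known exactly. Their poses are not given: they have to be found in the camera images.
- fixture: Clamping fixture, fixed on the front edge of the right-hand bench. Base plate 90 mm wide (its x), 12 mm thick, y from -32 to +170 mm. Origin: at the plate's underside, below the middle of the fence's working face; z up. The fence is a block 20 mm high on the plate; its face is the plane y = 0. The blanks lie on the plate on its +y side and are pushed home towards -y.
- blank_a: Steel blank, 19 mm wide (its x), 90 mm long (its y), 20 mm high, 0.2 to 0.35 kg. Origin: centre of its underside. Three alike lie side by side, lengthwise, on the bed, 12 to 36 mm short of the fence; this one in the near lane (small x). Home against the fence, its origin is 45 mm from the fence's face.
- blank_b: As blank_a, in the middle lane.
- blank_c: As blank_a, in the far lane (the one at larger x). Fixed rows of pinions, 43 mm high, stand on the bench behind the fixture, from about x = 0.50 on.
- straightedge: Straightedge: steel bar 90 mm long (its x), 26 mm wide (y), 16 mm high, with a wooden grip on its middle, 60 mm long (x), 16 mm thick (y), top 61 mm above the underside; 0.34 kg. Origin: centre of the underside. Both long faces (y = +13, -13 mm) are working faces. Stands on the left bench (top at z = -0.004). Across the bed it slides on the rails and overlaps the blanks by 12 mm in height.
- straightedge_grip (a point): Middle of the straightedge's wooden grip, 46 mm above its underside, 15 mm below the top of the grip; axes as the straightedge.
- knob_axis (a point): Fixed point on the vertical axis of the clamp knob (hub 29 mm across), at the height of the middle of its lever: 94 mm above the fixture's origin, 12 mm in front of the fence's face; axes as the fixture. The knob stands on the bridge, which spans the fence end of the bed (y from -15 to +32 mm, 90 mm wide, top 72 mm above the fixture's origin).
- lever_ball (a point): Centre of the black ball (25 mm across) at the end of the knob's lever, 74 mm from the knob's axis. The lever is a level round rod, 11 mm thick, free from 20 to 60 mm from the axis; the bridge's top is 16 mm below the rod's underside.
- clamp_knob (a joint): Angle of the clamp knob, rad. 0 = open, lever 0.05 rad counterclockwise of the fixture's +x; grows clockwise seen from above to a stop at 1.60 (lever close to the fixture's -y). Starts at 0 to 0.25 and turns lightly up to 0.87; from there a spring pin resists with up to about 0.5 N m until about 1.35, then the knob snaps by itself to the stop. Turning also lowers the pad.
- clamp_pad: Sprung steel pad strip, 64 x 22 x 6 mm, under the bridge. Origin: centre of its underside, 14 mm from the fence's face; fully open 35 mm above the fixture's origin (at the start 2 to 3 mm over the blanks' tops). With the knob clicked it presses with about 4 N on each blank below it.
- oil_bottle: Oil bottle, 48 mm wide, 161 mm high, standing on the left bench. Bystander. Nearer the robot on the same bench stands the fixed arbor press: x from 0.12 to 0.28, y from 0.22 to 0.51, up to z = 0.55; keep the arm clear of it (pass it at x over 0.4).
- tape_roll_a: Roll of tape, 68 mm across, on the left bench. Bystander.
- grease_tub_a: Grease tub, 67 mm wide, 52 mm high, at the right end of the right-hand bench. Bystander.
- bearing_a: Ball bearing, 52 mm across, 15 mm high, lying near the front of the left bench. Bystander. Behind it to the left stands a fixed toggle clamp on a plate; its upright handle, at x = 0.455, y = 0.32, reaches up to z = 0.15.
- bed (a point): Middle of the fixture's bed on the plate's top, 12 mm above the fixture's origin and 99 mm from the fence; axes as the fixture. Two side rails 8 mm wide bound the bed: 33 to 41 mm from its middle line on both sides, y from +32 to +166 mm, their tops 20 mm above the fixture's origin.

How it is judged:
By the outcome, as a careful person would: the job done as asked, in the order asked, and still so for the second after the job is handed in, with the robot touching nothing.
It also fails if it takes over 58 s, if anything falls off the work surface, if the arm or the gripper's body presses on something with over 40 N, if the wrist force passes 120 N, or if a joint passes its speed limit or range.

## Working session

There is one attempt and no reset: what is moved stays moved. The work goes in short steps, Python scripts to look and compute and a tool call to move; the robot and the scene stay as the last step left them, time stands still between calls to the robot, and variables do not carry over. Pictures are saved under pics/ and viewed, about 8 in all and at most 12, crops included, and the job is handed in when it is done.

Besides the shell and the picture viewer there is one more tool, called after "Call:" as name(argument=value, ...), one argument or row to a line, values as JSON. servo_tool: Moves the arm, as the interface text tells. Its arguments: {"type":"object","properties":{"series":{"type":"string"}},"required":["series"]}

```bash
mkdir -p pics; cat > h.py <<'E'
import numpy as np, cv2
from scipy.spatial.transform import Rotation as R
from bench import robot, snapshot, calibration
def campose(n):
    c=calibration(n)
    if n=='wrist':
        o=robot.get_obs(); T=np.eye(4); T[:3,:3]=R.from_euler('xyz',o['ee_rot']).as_matrix(); T[:3,3]=o['tool_pos']
        return c,T@np.array(c['tool_from_camera'])
    r=R.from_rotvec(np.ravel(c['rvec'])).as_matrix(); T=np.eye(4); T[:3,:3]=r.T; T[:3,3]=-r.T@np.ravel(c['tvec']); return c,T
def rays(c,uv):
    K=np.array([[c['fx'],0,c['cx']],[0,c['fy'],c['cy']],[0,0,1.]])
    p=cv2.undistortPoints(np.array(uv,float).reshape(-1,1,2),K,np.array([c['k1'],0,0,0.])).reshape(-1,2)
    return np.c_[p,np.ones(len(p))]
def plane(c,T,uv,z):
    d=rays(c,uv)@T[:3,:3].T; o=T[:3,3]; return o+d*((z-o[2])/d[:,2])[:,None]
def cloud(c,T,dep):
    v,u=np.mgrid[0:400,0:640]; r=rays(c,np.c_[u.ravel(),v.ravel()])*dep.reshape(-1,1)
    return (r@T[:3,:3].T+T[:3,3]).reshape(400,640,3)
def shoot(n,tag):
    c,T=campose(n); im,d=snapshot(n); cv2.imwrite(f'pics/{tag}.png',im[:,:,::-1]); np.savez(f'pics/{tag}.npz',im=im,d=d,T=T); return c,T,im,d
def load(n,tag):
    f=np.load(f'pics/{tag}.npz'); return calibration(n),f['T'],f['im'],f['d']
E
python3 - <<'E'
from h import *
for n in('scene','side'):
    c,T,im,d=shoot(n,n+'0'); print(n,c['fx'],c['k1'],T.round(3).tolist())
print(calibration('wrist')); print(robot.get_obs())
E
```

```text
scene 427.85597913963704 0.025376134050648952 [[0.875, -0.23, 0.427, -0.274], [-0.484, -0.44, 0.756, -1.232], [0.014, -0.868, -0.496, 0.964], [0.0, 0.0, 0.0, 1.0]]
side 497.2380601114877 0.025852426456489712 [[-1.0, 0.025, -0.017, 0.502], [0.029, 0.646, -0.763, 1.31], [-0.009, -0.763, -0.646, 1.12], [0.0, 0.0, 0.0, 1.0]]
{'fx': 312.50098431807595, 'fy': 312.50098431807595, 'cx': 317.4165308817719, 'cy': 196.5978436674302, 'k1': -0.04066721433240775, 'tool_from_camera': array([[-4.95851919e-04, -9.73582780e-01, -2.28333800e-01,
         6.46416673e-02],
       [ 9.99998986e-01, -7.87500671e-04,  1.18618302e-03,
        -1.09826818e-04],
       [-1.33466038e-03, -2.28332980e-01,  9.73582184e-01,
        -1.79322749e-01],
       [ 0.00000000e+00,  0.00000000e+00,  0.00000000e+00,
         1.00000000e+00]])}
{'time': 0.1, 'joint_positions': array([-1.43309836e+00,  8.78722338e-02,  1.37207960e+00, -7.66947011e-05,
        1.68362764e+00, -1.03130431e-01]), 'qvel': array([ 0.00080369, -0.00210434, -0.00165538, -0.00074688, -0.00032856,
       -0.00106088]), 'joint_torque': array([ 2.15696295e-03, -3.41251624e+01, -3.03302336e+01,  7.20179407e-02,
        3.03737854e-02, -1.00689392e-04]), 'tool_pos': array([ 0.13106302, -0.53364015,  0.20443802]), 'ee_rot': array([-3.13960854e+00, -1.28719923e-04,  2.40819715e-01]), 'wrist_force': array([0.67683372, 0.38429363, 0.31259718]), 'wrist_torque': array([ 0.0054838 , -0.03466348,  0.04452479]), 'width': 0.09400980562843711}
```

View pics/scene0.png

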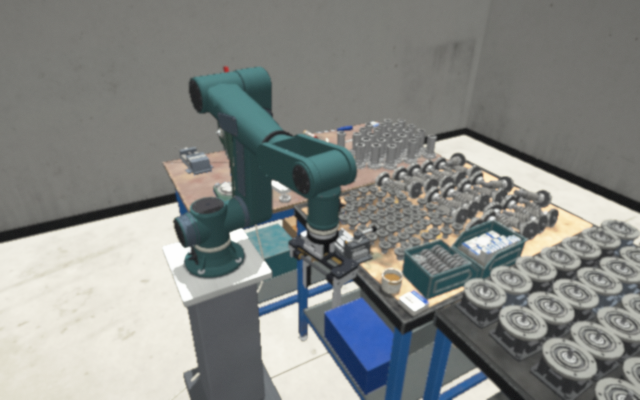

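View pics/side0.png

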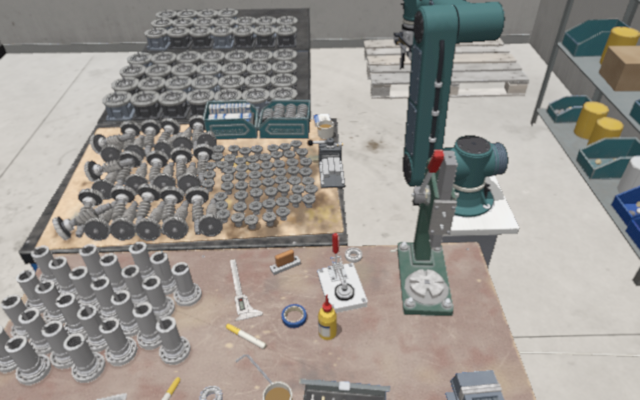

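The side view shows the straightedge with its brown grip at (286,262), the bearing at (353,255) and the toggle clamp at (340,285). The fixture is near (330,165), with the lever ball near (311,143). I'll crop and measure.

```bash
python3 - <<'E'
from h import *
c,T,im,d=load('side','side0')
P=cloud(c,T,d)
a=cv2.resize(im[110:200,290:370],None,fx=6,fy=6,interpolation=cv2.INTER_CUBIC)
b=cv2.resize(im[230:290,250:370],None,fx=4,fy=4,interpolation=cv2.INTER_CUBIC)
W=np.zeros((max(540,240),480,3),np.uint8);W[:540,:480]=a
W2=np.zeros((540,800,3),np.uint8); W2[:,:400]=cv2.resize(a,(400,450))[:540].copy() if 0 else 0
o=np.zeros((600,800,3),np.uint8); o[:540,:480]=a; o[:160,480:800]=cv2.resize(im[240:280,262:342],(320,160),interpolation=cv2.INTER_CUBIC)
cv2.imwrite('pics/crop1.png',o[:,:,::-1])
hsv=cv2.cvtColor(im,cv2.COLOR_RGB2HSV)
sub=np.s_[240:280,262:310]
q=P[sub];h=hsv[sub]
for lo,hi in((0.03,0.075),(0.005,0.02)):
  m=(q[...,2]>lo)&(q[...,2]<hi)
  pts=q[m]; 
  print(lo,len(pts),np.median(pts,0).round(4), cv2.minAreaRect((pts[:,:2]*1000).astype(np.float32)))
m=(h[...,0]<15)&(h[...,1]>140)&(h[...,2]>80)
print(m.sum(),np.argwhere(m).mean(0)+[240,262],np.median(q[m],0))
for v in range(118,195,5): print(v,[tuple((P[v,u]*1000).round().astype(int)) for u in range(310,350,6)])
E
```

```text
0.03 168 [0.6046 0.303  0.0483] ((605.17431640625, 300.08697509765625), (58.682315826416016, 17.884286880493164), 27.882049560546875)
0.005 157 [0.6067 0.3063 0.01  ] ((603.7208862304688, 300.2431945800781), (90.03359985351562, 30.2076416015625), 26.679712295532227)
0 [nan nan] [nan nan nan]
118 [(np.int64(525), np.int64(-564), np.int64(-12)), (np.int64(499), np.int64(-505), np.int64(23)), (np.int64(474), np.int64(-517), np.int64(15)), (np.int64(449), np.int64(-512), np.int64(18)), (np.int64(421), np.int64(-558), np.int64(-11)), (np.int64(320), np.int64(-1874), np.int64(-809)), (np.int64(276), np.int64(-1867), np.int64(-806))]
123 [(np.int64(525), np.int64(-509), np.int64(-3)), (np.int64(500), np.int64(-479), np.int64(14)), (np.int64(476), np.int64(-437), np.int64(40)), (np.int64(451), np.int64(-436), np.int64(40)), (np.int64(423), np.int64(-516), np.int64(-11)), (np.int64(324), np.int64(-1799), np.int64(-805)), (np.int64(278), np.int64(-1831), np.int64(-827))]
128 [(np.int64(526), np.int64(-473), np.int64(-5)), (np.int64(501), np.int64(-473), np.int64(-6)), (np.int64(477), np.int64(
[... 3999 characters left out ...]
np.int64(32)), (np.int64(485), np.int64(-64), np.int64(2)), (np.int64(463), np.int64(-70), np.int64(-4)), (np.int64(442), np.int64(-64), np.int64(0)), (np.int64(420), np.int64(-77), np.int64(-11)), (np.int64(325), np.int64(-1059), np.int64(-813))]
193 [(np.int64(527), np.int64(-13), np.int64(22)), (np.int64(507), np.int64(-39), np.int64(0)), (np.int64(485), np.int64(-42), np.int64(-4)), (np.int64(464), np.int64(-39), np.int64(-1)), (np.int64(443), np.int64(-39), np.int64(-2)), (np.int64(422), np.int64(-44), np.int64(-7)), (np.int64(327), np.int64(-1014), np.int64(-816))]<stdin>:18: RuntimeWarning: Mean of empty slice.
  ret = um.true_divide(
  return _methods._mean(a, axis=axis, dtype=dtype,
```

View pics/crop1.png

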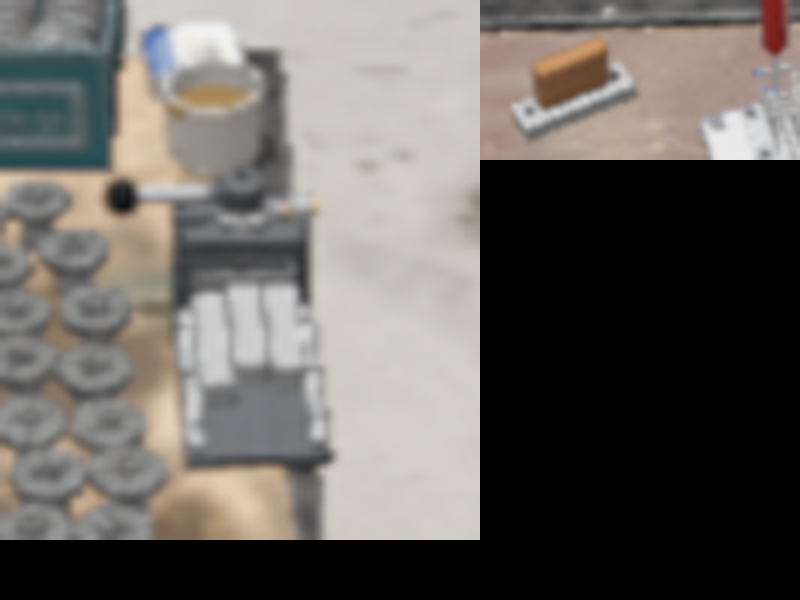

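The crop shows the knob hub at crop (240,190) with the lever pointing towards +x, blank c furthest from the fence, and the straightedge at yaw of about +27°. I'll look at the fixture from the wrist.

Call:
servo_tool(
  series="-1 35.8 -32.8 -10 0.24;-1 35.8 -32.8 -10 0.24;-1 35.8 -32.8 -10 0.24;-1 35.8 -32.8 -10 0.24;-1 35.8 -32.8 -10 0.24;-1 35.8 -32.8 -10 0.24;-1 35.8 -32.8 -10 0.24;-1 35.8 -32.8 -10 0.24;-1 35.8 -32.8 -10 0.24;-1 35.8 -32.8 -10 0.24;-1 35.8 -32.8 -10 0.24;-1 35.8 -32.8 -10 0.24;-1 35.8 -32.8 -10 0.24;-1 35.8 -32.8 -10 0.24;-1 35.8 -32.8 -10 0.24;-1 35.8 -32.8 -10 0.24",
)

```text
time: 1.43
tool_pos: [0.3999, -0.1312, 0.3048]
ee_rot: [-3.142, 0.001, -0.001]
wrist_force: [0.6, -0.4, 0.5]
width: 0.094
```

```bash
python3 - <<'E'
from h import *
o=robot.get_obs(); print(o['tool_pos'],o['ee_rot'],o['qvel'].round(3))
c,T,im,d=shoot('wrist','w1')
P=cloud(c,T,d); print(P[::60,::80,2].round(3))
E
```

```text
[ 0.39989398 -0.13117103  0.30477058] [-3.14153158e+00  1.43197488e-03 -1.23411977e-03] [-0.019 -0.001  0.     0.     0.001  0.002]
[[-0.005 -0.004  0.035  0.041  0.034  0.036  0.002  0.092]
 [-0.007 -0.006  0.     0.036  0.037  0.035 -0.001  0.069]
 [ 0.015 -0.006 -0.    -0.001  0.032  0.073 -0.     0.022]
 [-0.006  0.009 -0.537 -0.805 -0.808 -0.803 -0.802 -0.802]
 [-0.007 -0.006 -0.57   0.306 -0.704  0.317 -0.805 -0.801]
 [ 0.426  0.426  0.419  0.419  0.42   0.42   0.42   0.426]
 [ 0.439  0.436  0.435  0.434  0.435  0.436  0.435  0.436]]
```

View pics/w1.png

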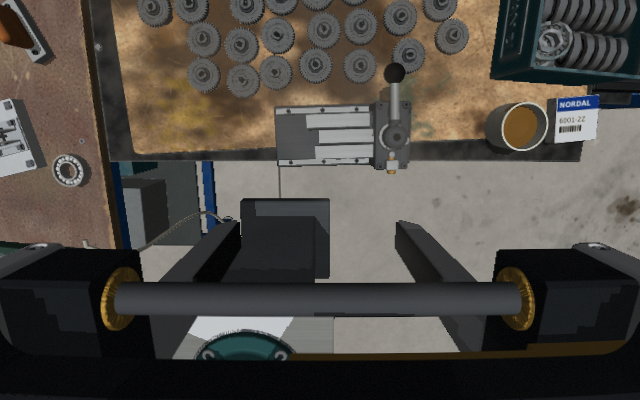

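The wrist view shows up = +x and right = -y. Hub is at (395,137), ball at (395,73), the plate's open end at column 275, rows 107–165, and the blanks' ends at columns 306–318.

```bash
python3 - <<'E'
from h import *
c,T,im,d=load('wrist','w1'); P=cloud(c,T,d)
cr=im[55:180,265:425]; cv2.imwrite('pics/crop2.png',cv2.resize(cr,None,fx=5,fy=4.8 and 5,interpolation=cv2.INTER_CUBIC)[:600,:,::-1])
S=P[95:180,265:425].reshape(-1,3)
for lo,hi in((.062,.078),(.022,.036)):
    m=(S[:,2]>lo)&(S[:,2]<hi); q=S[m]; print(lo,m.sum(),np.median(q,0),cv2.minAreaRect((q[:,:2]*1000).astype(np.float32)))
hsv=cv2.cvtColor(im,cv2.COLOR_RGB2HSV)
k=(im.max(2)<45).astype(np.uint8); k[:60]=0;k[90:]=0;k[:,:380]=0;k[:,412:]=0
n,l,s,ce=cv2.connectedComponentsWithStats(k); i=1+s[1:,4].argmax(); print('ball',ce[i],s[i],plane(c,T,[ce[i]],.09),np.median(P[l==i],0))
g=cv2.GaussianBlur(cv2.cvtColor(im,cv2.COLOR_RGB2GRAY),(3,3),0)
for r in range(100,172,2): print(r,' '.join('%3d'%x for x in g[r,268:330:2]))
E
```

```text
0.062 1314 [ 0.45490235 -0.22008984  0.07209292] ((448.86126708984375, -228.9512176513672), (87.47872161865234, 44.699466705322266), 1.5503718852996826)
0.022 2469 [ 0.44827704 -0.16802486  0.03198546] ((449.1286926269531, -153.59161376953125), (120.4330825805664, 85.63355255126953), 89.16926574707031)
ball [394.31791908  72.60404624] [384  62  22  21 346] [[ 0.52394682 -0.22388977  0.09      ]] [ 0.52189066 -0.22036592  0.10349288]
100  94  89  89  90  96 102 102 104 107 112 117 126 133 139 136 149 155 152 154 159 156 156 158 149 152 148 156 152 139 129 120
102 102  95  93  92  96 104 105 106 113 115 112 117 126 141 150 145 148 157 158 155 151 158 165 161 161 155 157 154 155 147 138
104 109 103  99  96  96 102 102 102 110 112 110 112 119 127 135 125 132 141 142 137 128 131 137 132 123 121 121 122 118 109 109
106 118 117 113  95  80  81  80  76  80  81  82  81  78  80  81  79  79  82  84  84  82  84  86  86  87  89  90  85  85  83  85
108 129 131 127  88  93 102 106 115 120 114  97 115 121 122 124 126 126 128 130 129 131 134 135 140 146 149 126  89 123 150 152
110 133 142 141  92 131
[... 3244 characters left out ...]
 137 138 139 141 144 149 150 152 154 154 151 107  91 147 155
162 147 148 146 147 124  89 161 161 160 159 135  55  98 156 156 155 154 154 153 153 152 153 153 153 153 154 150 102  83 145 155
164 148 148 147 147 121  84 146 142 142 142 134  96 116 138 122 114 116 113 109 107 102 100  99 100  99  96  95  89  83 101  99
166 150 149 149 148 142  83  81  83  82  85  84  79  80  82  79  73  75 113 122 119 120 120 120 121 121 119 119 119 118 118 117
168 152 151 150 151 152 108 120 145 145 143 143 142 144 146 144 141 140 143 141 139 139 141 140 140 140 139 138 137 140 141 141
170 151 151 150 151 152 109 121 148 145 144 144 145 146 148 146 144 144 143 141 140 140 141 141 141 141 140 138 137 140 140 140
```

View pics/crop2.png

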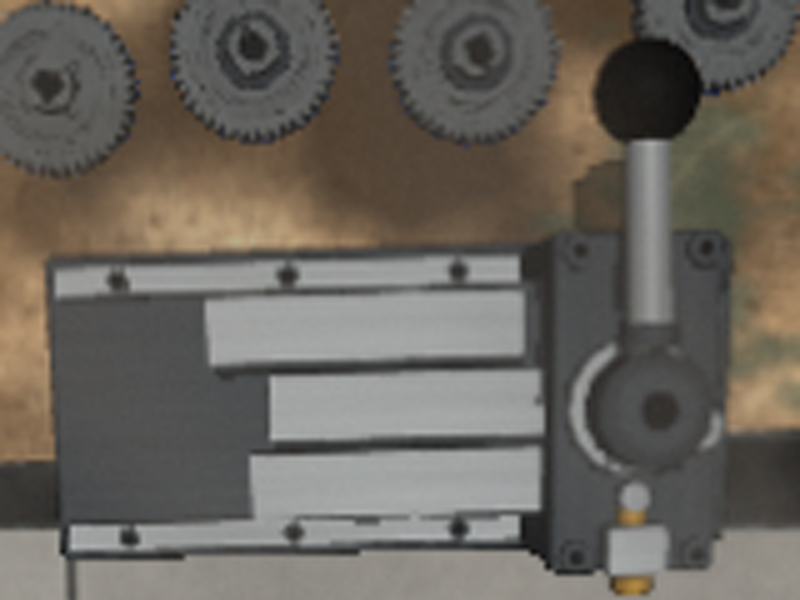

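```bash
python3 - <<'E'
from h import *
c,T,im,d=load('wrist','w1')
u=lambda L:[((a+.5)/5-.5+265,(b+.5)/5-.5+55) for a,b in L]
def pr(n,L,z):
    p=plane(c,T,u(L),z); v=p[1]-p[0]; print(n,p[:,:2].round(4).tolist(),'len',np.hypot(*v[:2]).round(4),'ang',np.degrees(np.arctan2(v[1],v[0])).round(2))
pr('railc outer',[(55,268),(520,256)],.02)
pr('raila outer',[(68,552),(520,541)],.02)
pr('raila inner',[(68,524),(520,515)],.02)
pr('railc inner',[(55,299),(520,283)],.02)
pr('blankc top',[(205,302),(523,291)],.032)
pr('blankb',[(270,378),(540,371)],.032)
pr('blanka',[(250,457),(540,448)],.032)
pr('plate end(top)',[(67,528),(48,262)],.02)
pr('bridge far edge',[(553,234),(727,233)],.072)
pr('bridge far2',[(548,570),(712,567)],.072)
pr('hub',[(655,405),(648,90)],.094)
pr('hub top?',[(660,410),(648,90)],.105)
# line fits
g=cv2.GaussianBlur(cv2.cvtColor(im,cv2.COLOR_RGB2GRAY),(3,3),0).astype(float)
def fit(rows,cols,sgn,z):
    pts=[]
    for x in cols:
        gr=sgn*np.gradient(g[:,x]); r=rows[np.argmax(gr[rows])]; a,b,e=gr[r-1],gr[r],gr[r+1]; pts.append((x,r+.5*(a-e)/(a-2*b+e)))
    p=plane(c,T,pts,z)[:,:2]
    for _ in range(4):
        k=np.polyfit(p[:,1],p[:,0],1); e=p[:,0]-np.polyval(k,p[:,1]); p=p[abs(e)<=2*e.std()+1e-5]
    print('x at y=-.15',np.polyval(k,-.15).round(4),'yaw deg',-np.degrees(np.arctan(k[0])).round(2),e.std())
cl=range(284,366)
fit(np.arange(103,112),cl,1,.02); fit(np.arange(160,168),cl,-1,.02)
fit(np.arange(110,119),range(312,366),1,.032); fit(np.arange(126,134),range(325,366),1,.032)
E
```

```text
railc outer [[0.4859, -0.072], [0.4891, -0.2054]] len 0.1335 ang -88.64
raila outer [[0.404, -0.0734], [0.407, -0.2082]] len 0.1348 ang -88.7
raila inner [[0.4123, -0.0737], [0.4148, -0.2079]] len 0.1343 ang -88.96
railc inner [[0.4772, -0.0718], [0.4815, -0.2057]] len 0.134 ang -88.16
blankc top [[0.476, -0.1154], [0.4789, -0.2047]] len 0.0893 ang -88.09
blankb [[0.455, -0.1336], [0.4569, -0.2102]] len 0.0766 ang -88.55
blanka [[0.4328, -0.1279], [0.4353, -0.211]] len 0.0832 ang -88.28
plate end(top) [[0.4111, -0.0733], [0.4876, -0.07]] len 0.0765 ang 2.45
bridge far edge [[0.4918, -0.2054], [0.4922, -0.2498]] len 0.0445 ang -89.44
bridge far2 [[0.4058, -0.2073], [0.4066, -0.2511]] len 0.0438 ang -88.96
hub [[0.4498, -0.2281], [0.5234, -0.2228]] len 0.0737 ang 4.13
hub top? [[0.4491, -0.2267], [0.5217, -0.2202]] len 0.0729 ang 5.06
x at y=-.15 0.4877 yaw deg 1.66 0.0002311117591873517
 ** On entry to DLASCL parameter number  4 had an illegal value
 ** On entry to DLASCL parameter number  4 had an illegal value
 ** On entry to DLASCL parameter number  4 had an illegal value
 ** On entry to DLASCL parameter number  4 had an illegal value
 ** On entry to DLASCL parameter number  5 had an illegal value
 ** On entry to DLASCL parameter number  4 had an illegal value<stdin>:23: RuntimeWarning: divide by zero encountered in scalar divide
Traceback (most recent call last):
numpy.linalg.LinAlgError: SVD did not converge in Linear Least Squares
```

Fixture is consistent: origin about (0.4485, -0.2385, 0), yaw 0.026, lever joint about 0. Next, over the straightedge.

Call:
servo_tool(
  series="-1 20 -43 5 -0.477;-1 20 -43 5 -0.477;-1 20 -43 5 -0.477;-1 20 -43 5 -0.477;-1 20 -43 5 -0.477;-1 20 -43 5 -0.477;-1 20 -43 5 -0.477;-1 20 -43 5 -0.477;-1 20 -43 5 -0.477;-1 20 -43 5 -0.477;-1 20 -43 5 -0.477;-1 20 -43 5 -0.477;-1 20 -43 5 -0.477;-1 20 -43 5 -0.477;-1 20 -43 5 -0.477",
)

```text
time: 2.73
tool_pos: [0.6007, 0.2977, 0.2555]
ee_rot: [3.141, 0.001, 0.475]
wrist_force: [-0.5, -0.3, -0.4]
width: 0.0939
```

```bash
python3 - <<'E'
from h import *
o=robot.get_obs(); print(o['tool_pos'],o['ee_rot'],o['qvel'].round(3),o['joint_positions'].round(2))
c,T,im,d=shoot('wrist','w2'); P=cloud(c,T,d)
c2,T2,im2,d2=load('side','side0'); P2=cloud(c2,T2,d2)
s=P2[295:340,315:342].reshape(-1,3); s=s[(s[:,2]>.06)&(s[:,2]<.17)]; print('bottle',np.median(s,0))
s=P2[(P2[...,2]>.05)&(P2[...,2]<.4)&(P2[...,0]>.45)&(P2[...,1]>.1)&(P2[...,1]<.5)]; print('tall', s[np.hypot(s[:,0]-.604,s[:,1]-.3)<.16][::25].round(3))
hsv=cv2.cvtColor(im,cv2.COLOR_RGB2HSV)
near=(np.hypot(P[...,0]-.604,P[...,1]-.3)<.08)
for lo,hi in((.045,.075),(.006,.025)):
    m=near&(P[...,2]>lo)&(P[...,2]<hi); q=P[m]; print(lo,m.sum(),np.median(q,0) if m.any() else 0,cv2.minAreaRect((q[:,:2]*1000).astype(np.float32)) if m.any() else 0)
E
```

```text
[0.60066192 0.29769749 0.25552712] [3.14088578e+00 6.75788114e-04 4.75131774e-01] [-0.006 -0.029  0.004  0.001 -0.001  0.001] [ 0.38  0.36  0.94 -0.    1.84  1.47]
bottle [0.48713732 0.54472237 0.08907892]
tall [[0.461 0.314 0.146]
 [0.453 0.324 0.14 ]
 [0.464 0.324 0.121]
 [0.462 0.332 0.113]
 [0.593 0.286 0.053]
 [0.45  0.33  0.09 ]
 [0.587 0.295 0.05 ]
 [0.604 0.307 0.055]
 [0.459 0.325 0.06 ]
 [0.465 0.345 0.053]]
0.045 593 [0.60432081 0.29714249 0.05580591] ((603.4763793945312, 296.63983154296875), (58.80412292480469, 15.088823318481445), 27.21954345703125)
0.006 624 [0.61484352 0.30185015 0.01183021] ((602.9569702148438, 296.0313720703125), (88.44316101074219, 25.154611587524414), 27.214195251464844)
```

View pics/w2.png

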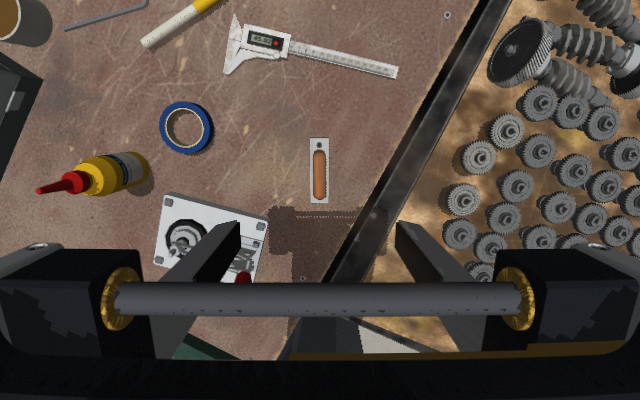

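The straightedge is at (319,170), aligned with the tool (27.2°), with its centre at (0.6033, 0.2965). I'll descend and grip.

Call:
servo_tool(
  series="-1 0.2 0.23 4 0;-1 0.2 0.23 8 0;-1 0.2 0.23 12 0;-1 0.2 0.23 16 0;-1 0.2 0.23 19 0;-1 0.2 0.23 21.5 0;-1 0.2 0.23 23 0;-1 0.2 0.23 23.2 0;-1 0.2 0.23 23.2 0;1 0.2 0.23 23.2 0;1 0.2 0.23 23.2 0;1 0.2 0.23 23.2 0;1 0.2 0.23 23.2 0;1 0.2 0.23 23.2 0;1 0.2 0.23 23.2 0;1 0.2 0.23 23.2 0;1 0.2 0.23 23.2 0;1 0.2 0.23 23.2 0;1 0.2 0.23 23.2 0;1 0.2 0.23 23.2 0",
)

```text
time: 4.45
tool_pos: [0.603, 0.2988, 0.0233]
ee_rot: [3.142, 0.0, 0.478]
wrist_force: [-0.2, -0.3, -0.2]
width: 0.0242
```

Call:
servo_tool(
  series="1 0 0 0 0;1 0 0 0 0;1 0 0 0 0;1 0 0 0 0;1 0 0 0 0",
)

```text
time: 4.87
tool_pos: [0.6033, 0.2985, 0.0234]
ee_rot: [3.141, -0.0, 0.478]
wrist_force: [0.6, -1.0, 0.0]
width: 0.016
```

Call:
servo_tool(
  series="1 0 0 -0.5 0;1 0 0 -1.5 0;1 0 0 -3 0;1 0 0 -3 0;1 0 0 -3 0",
)

```text
time: 5.28
tool_pos: [0.6038, 0.2994, 0.0549]
ee_rot: [3.142, -0.003, 0.478]
wrist_force: [0.1, -0.1, -3.4]
width: 0.0159
```

Held. Carry it to above the open end of the bed.

Call:
servo_tool(
  series="1 0 0 -4 0;1 0 0 -8 0;1 -5 4.3 -11.5 0;1 -9 7.5 -11.5 0.05;1 -12 10 -11.5 0.1;1 -15 12.7 -11.5 0.2;1 -18 15.3 -11.5 0.3;1 -21 17.9 -11.5 0.4;1 -24 20.5 -11.5 0.452;1 -27 23 -11.5 0.452;1 -29.5 25.2 -11.5 0.452;1 -31.2 26.6 -11.5 0.452;1 -32.1 27.3 -11.5 0.452;1 -32.1 27.3 -11.5 0.452;1 -32.1 27.3 -11.5 0.452;1 -32.1 27.3 -11.5 0.452",
)

```text
time: 6.62
tool_pos: [0.4436, -0.0904, 0.168]
ee_rot: [-3.141, 0.0, 0.026]
wrist_force: [-0.1, 0.5, -2.7]
width: 0.0157
```

```bash
python3 - <<'E'
from h import *
o=robot.get_obs(); print(o['tool_pos'],o['ee_rot'],o['qvel'].round(3),o['width'])
c,T,im,d=shoot('wrist','w3')
cv2.imwrite('pics/w3c.png',cv2.resize(im[60:300,200:520],None,fx=2.5,fy=2.5,interpolation=cv2.INTER_CUBIC)[:,:,::-1])
E
```

```text
[ 0.44361813 -0.09036606  0.16804861] [-3.14055782e+00  3.34437902e-04  2.64359258e-02] [ 0.023  0.007 -0.008 -0.003  0.001 -0.003] 0.015663146007440513
```

View pics/w3c.png

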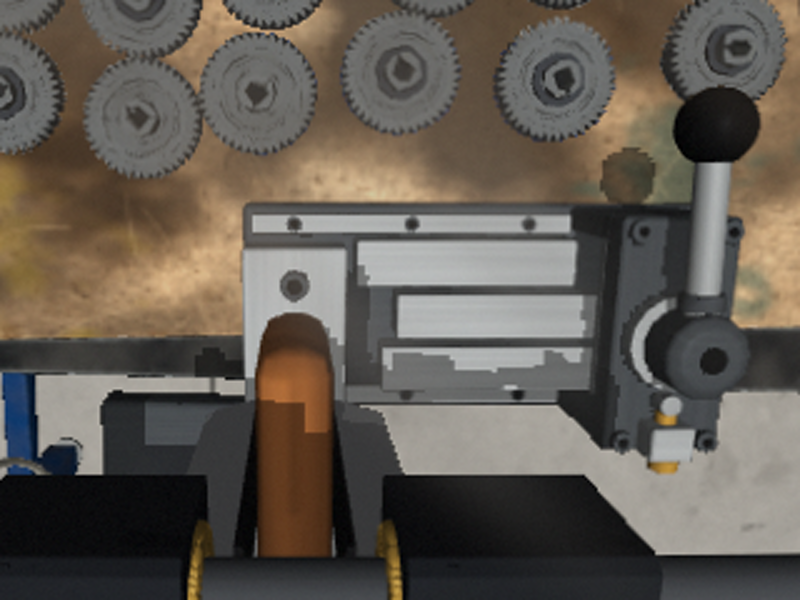

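The bar is square to the bed with blank c's end just beyond its face (crop columns 345 and 358). Checking the rails from here before lowering.

```bash
python3 - <<'E'
from h import *
c,T,im,d=load('wrist','w3'); g=cv2.GaussianBlur(cv2.cvtColor(im,cv2.COLOR_RGB2GRAY),(3,3),0).astype(float)
u=lambda L:[((a+.5)/2.5-.5+200,(b+.5)/2.5-.5+60) for a,b in L]
def pr(n,L,z):
    p=plane(c,T,u(L),z); v=p[1]-p[0]; print(n,p[:,:2].round(4).tolist(),'ang',np.degrees(np.arctan2(v[1],v[0])).round(2))
pr('railc outer',[(252,214),(570,214)],.02)
pr('blankc',[(357,241),(577,241)],.032); pr('blankb',[(397,295),(596,295)],.032); pr('blanka',[(382,347),(592,347)],.032)
pr('bar face z',[(345,248),(345,320)],.168-.0113)
pr('bar back',[(244,248),(244,320)],.168-.0113)
pr('hub/ball',[(708,352),(715,125)],.094)
for cols,rows,z in((range(305,425),np.arange(140,152),.02),(range(345,428),np.arange(150,162),.032)):
    pts=[(x,rows[np.argmax(np.gradient(g[:,x])[rows])]) for x in cols]; p=plane(c,T,pts,z); k=np.polyfit(p[:,1],p[:,0],1); print('yaw',-np.degrees(np.arctan(k[0])),'x@-.15',np.polyval(k,-.15))
E
```

```text
railc outer [[0.4857, -0.0721], [0.4894, -0.2045]] ang -88.4
blankc [[0.4769, -0.1151], [0.4794, -0.2043]] ang -88.38
blankb [[0.4553, -0.1325], [0.4575, -0.2145]] ang -88.44
blanka [[0.4333, -0.1275], [0.4355, -0.2154]] ang -88.52
bar face z [[0.4875, -0.1019], [0.4696, -0.1027]] ang -177.69
bar back [[0.4869, -0.0773], [0.469, -0.0775]] ang -179.33
hub/ball [[0.4491, -0.2305], [0.5231, -0.2222]] ang 6.39
yaw 1.5786791471831094 x@-.15 0.48676836548475283
yaw 1.618857636529602 x@-.15 0.4779449568440901
```

Call:
servo_tool(
  series="1 0.1 0 3 0.002;1 0.1 0 6 0.002;1 0.1 0 8.5 0.002;1 0.1 0 10.3 0.002;1 0.1 0 11.3 0.002;1 0.1 0 11.8 0.002;1 0.1 0 12.0 0.002;1 0.1 0 12.0 0.002;1 0.1 0 12.0 0.002",
)

```text
time: 7.42
tool_pos: [0.4458, -0.0913, 0.0499]
ee_rot: [3.141, -0.003, 0.024]
wrist_force: [-0.2, 0.2, -3.0]
width: 0.0157
```

Call:
servo_tool(
  series="1 0 0 0.1 0;1 0 0 0.1 0;1 0 0 0.2 0;1 0 0 0.2 0;1 0 0 0.2 0",
)

```text
time: 7.83
tool_pos: [0.4454, -0.0915, 0.0477]
ee_rot: [3.141, -0.002, 0.024]
wrist_force: [-1.1, 0.5, 2.3]
width: 0.0159
```

Call:
servo_tool(
  series="1 0 0.3 -0.05 -0.003;1 0 0.6 -0.05 -0.003;1 0 0.9 -0.05 -0.003;1 0 1.2 -0.05 -0.003;1 0 1.5 -0.05 -0.003;1 0 1.8 -0.05 -0.003;1 0 2.1 -0.05 -0.003;1 0 2.4 -0.05 -0.003;1 0 2.7 -0.05 -0.003;1 0 3.0 -0.05 -0.003;1 0 3.3 -0.05 -0.003;1 0 3.6 -0.05 -0.003;1 0 3.8 -0.05 -0.003;1 0 4.0 -0.05 -0.003;1 0 4.0 -0.05 -0.003;1 0 4.0 -0.05 -0.003",
)

```text
time: 9.17
tool_pos: [0.446, -0.1275, 0.0477]
ee_rot: [-3.133, -0.001, 0.027]
wrist_force: [0.5, 12.6, 9.5]
width: 0.0159
```

Call:
servo_tool(
  series="1 0 0.1 0 0;1 0 0.2 0 0;1 0 0.2 0 0;1 0 0.2 0 0",
)

```text
time: 9.5
tool_pos: [0.4461, -0.1292, 0.0477]
ee_rot: [-3.133, -0.001, 0.027]
wrist_force: [-0.9, 13.5, 9.1]
width: 0.0158
```

Call:
servo_tool(
  series="1 0 0.1 0 0;1 0 0.2 0 0;1 0 0.3 0 0;1 0 0.4 0 0;1 0 0.4 0 0;1 0 0.4 0 0",
)

```text
time: 10.0
tool_pos: [0.4462, -0.1331, 0.0477]
ee_rot: [-3.133, -0.001, 0.027]
wrist_force: [0.2, 13.5, 8.3]
width: 0.016
```

Call:
servo_tool(
  series="1 0 0.1 0 0;1 0 0.2 0 0;1 0 0.2 0 0;1 0 0.2 0 0",
)

```text
time: 10.33
tool_pos: [0.4462, -0.1351, 0.0478]
ee_rot: [-3.132, -0.001, 0.027]
wrist_force: [-1.0, 13.0, 8.7]
width: 0.0154
```

Call:
servo_tool(
  series="1 0 0.05 0 0;1 0 0.1 0 0;1 0 0.1 0 0;1 0 0.1 0 0",
)

```text
time: 10.67
tool_pos: [0.4462, -0.1354, 0.0477]
ee_rot: [-3.131, -0.001, 0.027]
wrist_force: [-0.3, 15.0, 9.7]
width: 0.0157
```

Call:
servo_tool(
  series="1 0 0.05 0 0;1 0 0.1 0 0;1 0 0.1 0 0;1 0 0.1 0 0",
)

```text
time: 11.0
tool_pos: [0.4462, -0.1354, 0.0477]
ee_rot: [-3.129, -0.001, 0.027]
wrist_force: [-0.4, 16.9, 10.8]
width: 0.0162
```

Call:
servo_tool(
  series="1 0 0.1 0 0;1 0 0.2 0 0;1 0 0.3 0 0;1 0 0.4 0 0;1 0 0.4 0 0;1 0 0.4 0 0",
)

```text
time: 11.5
tool_pos: [0.4462, -0.1357, 0.0478]
ee_rot: [-3.121, -0.001, 0.028]
wrist_force: [-0.7, 25.3, 13.2]
width: 0.0155
```

```bash
python3 - <<'E'
from h import *
o=robot.get_obs(); print(o['tool_pos'],o['ee_rot'],o['wrist_force'],o['wrist_torque'])
c,T,im,d=shoot('wrist','w4')
cv2.imwrite('pics/w4c.png',cv2.resize(im[80:230,230:430],None,fx=4,fy=4,interpolation=cv2.INTER_CUBIC)[:,:,::-1])
E
```

```text
[ 0.44619776 -0.13571652  0.04784485] [-3.12111654e+00 -9.15218293e-04  2.78318095e-02] [-0.69307426 25.34942172 13.225839  ] [ 5.33681658  0.23741735 -0.04094684]
```

View pics/w4c.png

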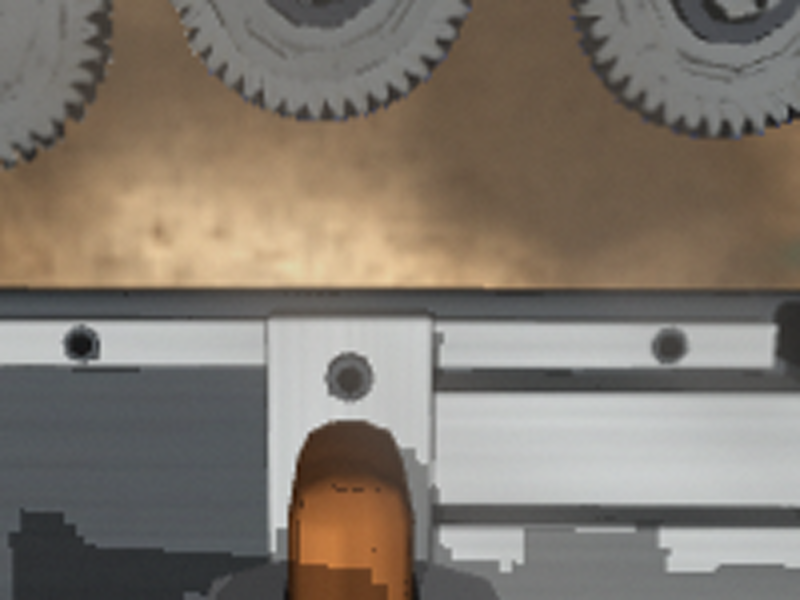

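All three are firm at 25 N with balanced yaw torque. I'll back off and lift.

Call:
servo_tool(
  series="1 0 -0.4 0 0;1 0 -0.8 -0.1 0;1 0 -1.4 -0.3 0;1 0 -2 -1 0;1 0 -2.2 -3 0;1 0 -2.2 -6 0;1 0 -2.2 -9 0;1 0 -2.2 -12 0;1 0 -2.2 -12 0;1 0 -2.2 -12 0",
)

```text
time: 12.38
tool_pos: [0.4461, -0.1242, 0.1684]
ee_rot: [3.139, -0.003, 0.026]
wrist_force: [-0.2, 0.1, -3.9]
width: 0.0159
```

```bash
python3 - <<'E'
from h import *
o=robot.get_obs(); print(o['tool_pos'],o['ee_rot'],o['width'])
c,T,im,d=shoot('wrist','w5')
cv2.imwrite('pics/w5c.png',cv2.resize(im[80:280,200:480],None,fx=2.85,fy=2.85,interpolation=cv2.INTER_CUBIC)[:,:,::-1])
g=cv2.GaussianBlur(cv2.cvtColor(im,cv2.COLOR_RGB2GRAY),(3,3),0).astype(float)
# blank ends: point in each lane, fixture frame
f=np.array([.4485,-.2385]);y=.0275;A=np.array([[np.cos(y),-np.sin(y)],[np.sin(y),np.cos(y)]])
cp,_=c,T; Ti=np.linalg.inv(T)
def px(p):
    q=Ti[:3,:3]@p+Ti[:3,3]; s=q[:2]/q[2]; s=s*(1+c['k1']*(s@s)); return s*[c['fx'],c['fy']]+[c['cx'],c['cy']]
for n,x in(('a',-.021),('b',0),('c',.021)):
  for dx in(-.005,0,.005):
    yy=np.arange(.07,.115,.00025); L=np.array([px(np.r_[f+A@[x+dx,t],.032]) for t in yy]).astype(np.float32)
    v=cv2.remap(g.astype(np.float32),L[:,0].reshape(1,-1),L[:,1].reshape(1,-1),cv2.INTER_LINEAR)[0]
    i=np.gradient(v).argmin(); print(n,dx,yy[i].round(4),np.gradient(v)[i],L[i].round(0))
E
```

```text
[ 0.44614086 -0.12417396  0.16838904] [ 3.13889021 -0.0032429   0.02619229] 0.015905452959793308
a -0.005 0.0893 -6.2109375 [341. 213.]
a 0 0.0965 -5.8984375 [334. 209.]
a 0.005 0.083 -7.2265625 [347. 204.]
b -0.005 0.1003 -8.991211 [330. 194.]
b 0 0.102 -10.828125 [329. 189.]
b 0.005 0.0845 -7.4609375 [346. 184.]
c -0.005 0.107 -8.8984375 [324. 174.]
c 0 0.1093 -6.1953125 [322. 169.]
c 0.005 0.0898 -11.5 [341. 164.]
```

View pics/w5c.png

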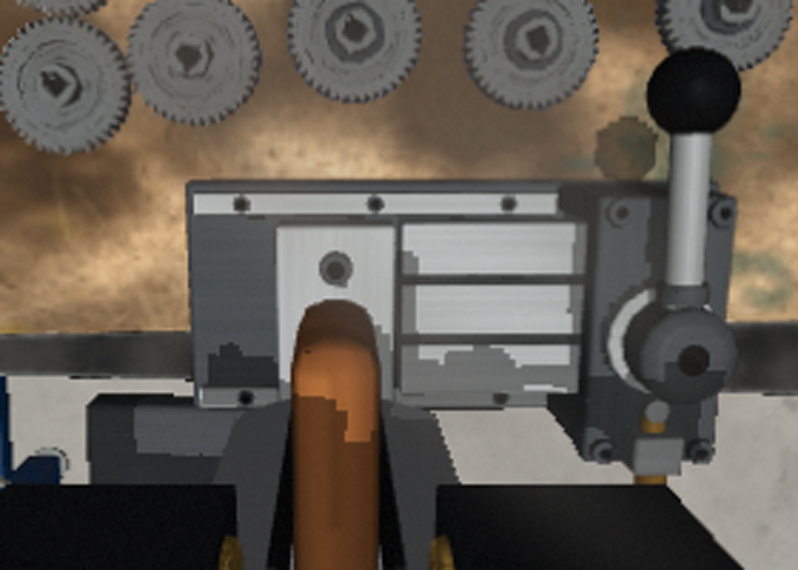

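All three ends line up at crop column 403, about 90 mm from the fence. Now returning the straightedge to its old place.

Call:
servo_tool(
  series="1 1 -2.5 0 0;1 2.5 -6 0 0;1 4 -10 0 0;1 5.5 -14 0 0;1 7 -18 0 -0.05;1 8.6 -21.5 0 -0.1;1 10.2 -25 0 -0.2;1 11.8 -29 0 -0.3;1 13.3 -33 0 -0.4;1 14.8 -36.5 0 -0.45;1 16 -39.5 0 -0.45;1 16.6 -41.2 0 -0.45;1 16.8 -41.8 0 -0.45;1 16.8 -41.8 0 -0.45;1 16.8 -41.8 0 -0.45;1 16.8 -41.8 0 -0.45",
)

```text
time: 13.77
tool_pos: [0.6016, 0.2973, 0.1658]
ee_rot: [3.141, 0.003, 0.475]
wrist_force: [0.1, -0.3, -3.3]
width: 0.0161
```

Call:
servo_tool(
  series="1 0 0 3 0;1 0 0 6 0;1 0 0 9 0;1 0 0 11.5 0;1 0 0 13 0;1 0 0 13.8 0;1 0 0 14.2 0;1 0 0 14.2 0;1 0 0 14.2 0",
)

```text
time: 14.52
tool_pos: [0.6032, 0.299, 0.0268]
ee_rot: [3.141, -0.003, 0.476]
wrist_force: [0.3, -0.6, -2.9]
width: 0.0161
```

Call:
servo_tool(
  series="1 0 0 0.1 0;1 0 0 0.2 0;1 0 0 0.25 0;1 0 0 0.25 0;1 0 0 0.25 0",
)

```text
time: 14.93
tool_pos: [0.6027, 0.2995, 0.0235]
ee_rot: [3.141, -0.002, 0.477]
wrist_force: [1.1, 0.2, -0.6]
width: 0.0161
```

Call:
servo_tool(
  series="1 0 0 0.05 0;1 0 0 0.08 0;1 0 0 0.08 0;-1 0 0 0.08 0;-1 0 0 0.08 0;-1 0 0 0.08 0;-1 0 0 0.08 0;-1 0 0 0.08 0;-1 0 0 0.08 0;-1 0 0 0.08 0;-1 0 0 0.08 0;-1 0 0 0.08 0;-1 0 0 0.08 0;-1 0 0 0.08 0;-1 0 0 -1 0;-1 0 0 -4 0;-1 0 0 -8 0;-1 0 0 -12 0;-1 0 0 -16 0;-1 0 0 -16 0",
)

```text
time: 16.6
tool_pos: [0.6061, 0.3008, 0.1958]
ee_rot: [3.14, -0.02, 0.477]
wrist_force: [0.8, 1.3, 1.0]
width: 0.0943
```

```bash
python3 - <<'E'
from h import *
o=robot.get_obs(); print(o['tool_pos'],o['ee_rot'],o['qvel'].round(3),o['width'])
c,T,im,d=shoot('wrist','w6'); P=cloud(c,T,d)
near=(np.hypot(P[...,0]-.604,P[...,1]-.3)<.08)
for lo,hi in((.045,.075),(.006,.025)):
    m=near&(P[...,2]>lo)&(P[...,2]<hi); q=P[m]; print(lo,m.sum(),np.median(q,0) if m.any() else 0,cv2.minAreaRect((q[:,:2]*1000).astype(np.float32)) if m.any() else 0)
E
```

```text
[0.60613659 0.30083845 0.19575827] [ 3.13950176 -0.02016865  0.47690626] [ 0.002  0.027  0.09  -0.    -0.078 -0.001] 0.09431446148604927
0.045 798 [0.60333258 0.29949443 0.05574504] ((602.193603515625, 298.8348693847656), (58.96548843383789, 15.085833549499512), 27.026596069335938)
0.006 796 [0.6176518  0.30693809 0.0118359 ] ((601.3327026367188, 298.6899108886719), (89.73700714111328, 25.65534019470215), 26.862640380859375)
```

The straightedge stands upright in its place (top at 0.056 m, yaw 27°, within 3 mm of where it was). Next the lever, with closed fingers.

Call:
servo_tool(
  series="-1 0 0 -2 0;1 -2 2.5 -2 0;1 -5 5.8 -2 0;1 -8 9.3 -2 0;1 -11 12.8 -2 0.05;1 -14 16.3 -2 0.1;1 -17 19.8 -2 0.2;1 -20 23.3 -2 0.3;1 -23 26.8 -2 0.4;1 -26 30.4 -2 0.427;1 -29 33.9 -2 0.427;1 -31.5 36.8 -2 0.427;1 -32.7 38.2 -2 0.427;1 -32.7 38.2 -2 0.427;1 -32.7 38.2 -2 0.427;1 -32.7 38.2 -2 0.427;1 -32.7 38.2 -2 0.427;1 -32.7 38.2 -2 0.427",
)

```text
time: 18.15
tool_pos: [0.4873, -0.1885, 0.2024]
ee_rot: [-3.141, -0.0, 0.052]
wrist_force: [0.1, -0.6, -0.1]
width: 0.0001
```

```bash
python3 - <<'E'
from h import *
o=robot.get_obs(); print(o['tool_pos'],o['ee_rot'],o['qvel'].round(3),o['width'])
c,T,im,d=shoot('wrist','w7')
cv2.imwrite('pics/w7.png',im[:,:,::-1])
P=cloud(c,T,d); m=(abs(P[...,2]-.098)<.012)&(np.hypot(P[...,0]-.4482,P[...,1]+.2265)<.1)
q=P[m]; rr=np.hypot(q[:,0]-.4482,q[:,1]+.2265); k=q[(rr>.025)&(rr<.055)]; b=q[rr>.062]; print(len(k),k.mean(0) if len(k) else 0,len(b),b.mean(0) if len(b) else 0, q[rr<.014].mean(0))
E
```

```text
[ 0.4873093  -0.18847736  0.20237852] [-3.14094507e+00 -1.42184905e-05  5.24900186e-02] [ 0.003 -0.004 -0.002 -0.004 -0.001 -0.004] 8.484708013654387e-05
359 [ 0.48795444 -0.22375836  0.09840876] 599 [ 0.52345653 -0.22133376  0.10239893] [ 0.44980823 -0.22641552  0.10453272]
```

View pics/w7.png

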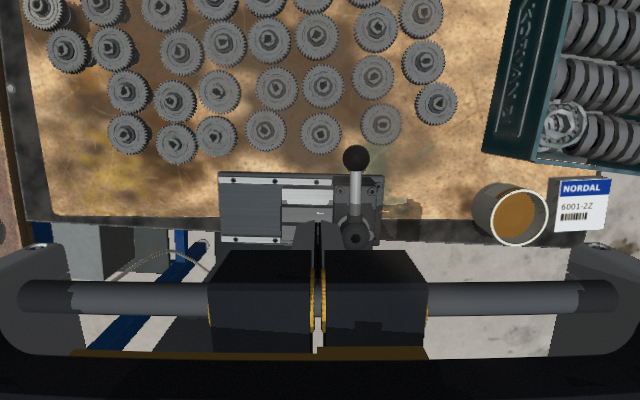

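The view shows closed fingers at (320,240), with the rod at (355,195) ahead of them and about 17 mm clear. I'll descend while working out the arc.

Call:
servo_tool(
  series="1 0 0 3 0;1 0 0 6 0;1 0 0 9 0;1 0 0 11 0;1 0 0 12 0;1 0 0 12.2 0;1 0 0 12.2 0;1 0 0 12.2 0",
)

```text
time: 18.87
tool_pos: [0.4881, -0.1904, 0.0822]
ee_rot: [3.14, -0.003, 0.051]
wrist_force: [0.6, -0.3, 0.7]
width: 0.0005
```

```bash
cat > arc.py <<'E'
from h import *
import sys
o=robot.get_obs(); p0=o['tool_pos'][:2]; y0=o['ee_rot'][2]; print(o['tool_pos'],y0)
a,b,n,off,r=map(float,sys.argv[1:6]); ax=np.array([.4485,-.2267])
for t in np.linspace(a,b,int(n)):
    p=ax+r*np.array([np.cos(t),np.sin(t)])+off*np.array([-np.sin(t),np.cos(t)]); d=p-p0
    psi=max(t-.02,-1.35)
    print('1 %.2f %.2f 0 %.3f'%(100*(d[0]*np.cos(y0)+d[1]*np.sin(y0)),100*(d[0]*np.sin(y0)-d[1]*np.cos(y0)),y0-psi),end=';')
E
python3 arc.py 0.1 -0.8 18 .018 .042
```

```text
[ 0.48810601 -0.19044636  0.08223178] 0.05060187770529434
1 -0.03 1.42 0 -0.029;1 0.07 1.64 0 0.024;1 0.16 1.86 0 0.076;1 0.23 2.09 0 0.129;1 0.30 2.32 0 0.182;1 0.35 2.56 0 0.235;1 0.39 2.80 0 0.288;1 0.41 3.04 0 0.341;1 0.43 3.28 0 0.394;1 0.43 3.52 0 0.447;1 0.42 3.76 0 0.500;1 0.39 4.00 0 0.553;1 0.36 4.24 0 0.606;1 0.31 4.48 0 0.659;1 0.24 4.71 0 0.712;1 0.17 4.94 0 0.765;1 0.08 5.17 0 0.818;1 -0.02 5.39 0 0.871;
```

Call:
servo_tool(
  series="1 0 0.7 0 0;1 0.07 1.64 0 0.024;1 0.16 1.86 0 0.076;1 0.23 2.09 0 0.129;1 0.30 2.32 0 0.182;1 0.35 2.56 0 0.235;1 0.39 2.80 0 0.288;1 0.41 3.04 0 0.341;1 0.43 3.28 0 0.394;1 0.43 3.52 0 0.447;1 0.42 3.76 0 0.500;1 0.39 4.00 0 0.553;1 0.36 4.24 0 0.606;1 0.31 4.48 0 0.659;1 0.24 4.71 0 0.712;1 0.17 4.94 0 0.765;1 0.08 5.17 0 0.818;1 -0.02 5.39 0 0.871;1 -0.02 5.39 0 0.871",
)

```text
time: 20.45
tool_pos: [0.4907, -0.2441, 0.0815]
ee_rot: [-3.138, -0.001, -0.824]
wrist_force: [2.2, 4.2, -0.0]
width: 0.0008
```

```bash
python3 arc.py -0.85 -1.35 12 .018 .042; python3 -c "
from h import *
o=robot.get_obs();print(o['wrist_force'],o['wrist_torque'],o['joint_positions'].round(2))"
```

```text
[ 0.49068402 -0.24411508  0.08153438] -0.8243889649747203
1 0.10 0.22 0 0.046;1 0.17 0.42 0 0.091;1 0.24 0.61 0 0.137;1 0.29 0.82 0 0.182;1 0.34 1.02 0 0.227;1 0.37 1.22 0 0.273;1 0.40 1.43 0 0.318;1 0.42 1.64 0 0.364;1 0.43 1.84 0 0.409;1 0.42 2.05 0 0.455;1 0.41 2.26 0 0.500;1 0.39 2.46 0 0.526;[ 2.15488833  4.19365303 -0.04971074] [ 0.82151899 -0.47476408 -0.0306847 ] [-0.57  0.14  1.56  0.    1.44  1.83]
```

Call:
servo_tool(
  series="1 0.10 0.22 0 0.046;1 0.17 0.42 0 0.091;1 0.24 0.61 0 0.137;1 0.29 0.82 0 0.182;1 0.34 1.02 0 0.227;1 0.37 1.22 0 0.273;1 0.40 1.43 0 0.318;1 0.42 1.64 0 0.364;1 0.43 1.84 0 0.409;1 0.42 2.05 0 0.455;1 0.41 2.26 0 0.500;1 0.39 2.46 0 0.526;1 0.39 2.46 0 0.526",
)

```text
time: 21.53
tool_pos: [0.4739, -0.265, 0.0812]
ee_rot: [-3.141, -0.002, -1.349]
wrist_force: [0.1, 0.1, -0.0]
width: 0.0007
```

```bash
python3 arc.py -1.35 -1.6 8 .018 .042; python3 -c "
from h import *
o=robot.get_obs();print(o['wrist_force'],o['wrist_torque'],o['joint_positions'].round(2))"
```

```text
[ 0.47392718 -0.26503587  0.08116242] -1.348548266292784
1 -0.10 -0.16 0 0.001;1 -0.04 -0.01 0 0.001;1 0.02 0.15 0 0.001;1 0.07 0.30 0 0.001;1 0.12 0.46 0 0.001;1 0.15 0.62 0 0.001;1 0.19 0.78 0 0.001;1 0.22 0.94 0 0.001;[ 0.09089356  0.05158377 -0.00229486] [ 0.10670094 -0.01048205  0.05242946] [-0.61  0.13  1.58 -0.    1.44  2.31]
```

Force dropped to zero, so the lever has snapped on. I'll back off, lift and check.

Call:
servo_tool(
  series="1 0 -1 0 0;1 0 -2.5 0 0;1 0 -3 -2 0;1 0 -3 -6 0;1 0 -3 -10 0;1 -2 -3 -14 -0.12;1 -4 -3 -18 -0.25;1 -5 -3 -20 -0.37;1 -6 -3 -20 -0.5;1 -6 -3 -20 -0.62;1 -6 -3 -20 -0.75;1 -6 -3 -20 -0.87;1 -6 -3 -20 -1;1 -6 -3 -20 -1.12;1 -6 -3 -20 -1.25;1 -6 -3 -20 -1.35;1 -6 -3 -20 -1.35;1 -6 -3 -20 -1.35",
)

```text
time: 23.03
tool_pos: [0.4904, -0.1985, 0.2806]
ee_rot: [3.141, -0.0, 0.001]
wrist_force: [-0.3, 0.3, 0.8]
width: 0.0005
```

```bash
python3 - <<'E'
from h import *
o=robot.get_obs(); print(o['time'],o['tool_pos'],o['ee_rot'],o['wrist_force'])
c,T,im,d=shoot('wrist','w8')
cv2.imwrite('pics/w8c.png',cv2.resize(im[100:300,160:480],None,fx=2.5,fy=2.5,interpolation=cv2.INTER_CUBIC)[:,:,::-1])
P=cloud(c,T,d); q=P[(abs(P[...,2]-.098)<.012)]; rr=np.hypot(q[:,0]-.449,q[:,1]+.2267); k=q[(rr>.02)&(rr<.056)]; b=q[(rr>.062)&(rr<.09)]
for s in(k,b):
    if len(s): m=s.mean(0); a=np.arctan2(m[1]+.2267,m[0]-.449); print(len(s),m,'joint',.0275+.05-a)
E
```

```text
23.0333 [ 0.49044439 -0.19853337  0.2806149 ] [ 3.14136139e+00 -4.10792267e-04  7.67087920e-04] [-0.31066781  0.26726748  0.75617718]
281 [ 0.45077497 -0.26317178  0.09783534] joint 1.5996677254092848
334 [ 0.454716   -0.29893921  0.10214568] joint 1.569334811786452
```

View pics/w8c.png

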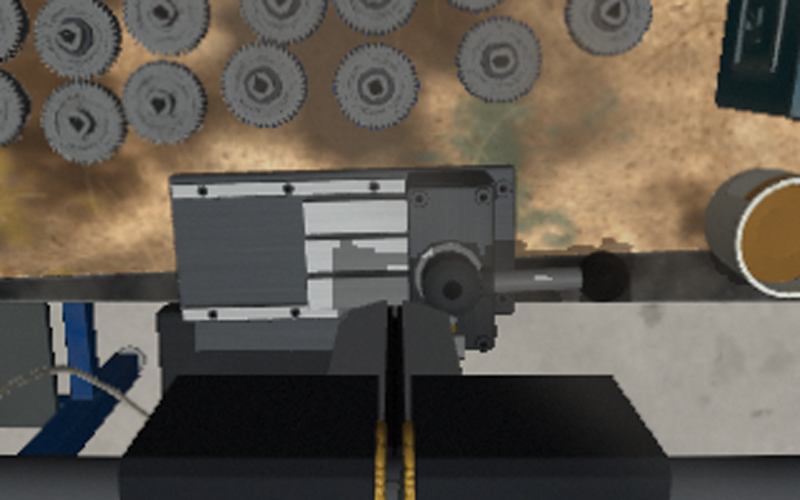

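The lever points to -y at the stop (joint about 1.60), and the blanks' ends are still in line at crop column 304. Handing in.

```bash
python3 -c "
from bench import robot
print(robot.close_job(), robot.get_obs()['time'])"
```

```text
the job is handed in; nothing more can be done
the job is handed in; nothing more can be done
```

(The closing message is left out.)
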